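# Lock the dish carrier with the quarter-turn T-pin

### The job

Lock the dish carrier of the imaging stage: take the T-pin out of its rack, pass its T-head down through the slot in the carrier, press it gently against the spring and give it a quarter turn, so that it springs up into its locking recess and stays there when you let go. The stage holds glass, so feel for the slot with a light touch and never press hard (35 N is too much), and leave the glassware and the ruler where they are.

Things in the scene. Friction and masses are not known exactly. Their poses are not given: they have to be found in the camera images.
- stage: Fixed imaging stage: dark steel base 179 x 330 mm, 22 mm high; on it an aluminium dish carrier 150 mm along x, 280 mm along y, top face 50 mm above the bench, with a glass dish (120 mm wide, 18 mm high) 59 to 75 mm to +y of the origin. A bright steel plate 60 x 60 mm, flush with the top near the -y end, has the slot. Origin: centre of the underside; z up, y along the long side.
- slot_home (a point): Middle of the slot IF the carrier were pushed home to -y, on its top face (85 mm to -y of the stage's origin, 50 mm up; axes as the stage). It is never home, and is not measured: each run it stands 4 to 20 mm to +y of this (no shift along x), by friction too stiff to move under the forces allowed. The slot is 34 mm along the stage's x, 12.5 mm along its y; plate 5 mm thick.
- rib_foot (a point): Same x, y as slot_home, 9 mm below the top face: lower edge of ribs that fill 5 to 9 mm under the plate and leave a cross-shaped recess (arms 14 mm wide, along the slot and at right angles to it). The 8 mm tall head clears the ribs and can turn, either way, once its underside is over 17 mm below the top face; the spring then pushes back with 8.5 to 10 N (17.5 to 20 mm down).
- spring_rest (a point): Same x, y, 11 mm below the top face: top of a flat spring plate when unloaded, under the whole slot (it moves with the carrier). It takes 4.8 N to start it down and 0.6 N more per mm; hard stop 22 mm below the top face.
- lock_seat (a point): Same x, y, 13 mm below the top face: height of the head's underside when locked. After the quarter turn (head along the stage's y), when eased up, the head rises 4 mm between the ribs into the recess and bears up under the slot plate, held by the spring with about 6 N.
- pin: The T-pin, loose, 63 mm tall, about 80 g: steel T-head (30 mm along x, 9 mm along y, 8 mm tall) at the foot, 8 mm round shaft, and on top a black handle bar 44 mm along x, 12 mm along y, 18 mm tall (from 45 to 63 mm above the origin). Handle and head are parallel. Origin: centre of the head's underside; z up the shaft. A half turn about z gives the same pin.
- pin_grip (a point): Middle of the pin's handle bar, 54 mm above the pin's origin.
- rack: Grey plastic block, fixed, 90 x 60 mm, 26 mm high, with one rectangular pocket (33 x 12 mm, 20 mm deep, long side along the rack's x) in which the pin stands upright at the start, head down. Origin: centre of the underside.
- bottle: Amber glass jar with a black cap, 56 mm across, 110 mm high; leave alone. Origin: centre of the underside.
- beaker: Clear glass beaker, 64 mm across, 80 mm high; leave alone. Origin: centre of the underside.
- dish: Loose empty glass dish, 100 mm across, 18 mm high; leave alone. Origin: centre of the underside.
- ruler: Clear plastic ruler 30 x 200 x 4 mm lying on a sheet of paper; leave alone. Origin: centre of the underside.

How it is judged:
On the way, in this order (a step that is already met when the one before it is completed fails the run):
1. the T-head, lengthwise, is down in the slot (z of pin in the frame of slot_home below -0.007 m and x of pin in the frame of slot_home between -0.006 and 0.006 m and y of pin in the frame of slot_home between 0 and 0.024 m and angle between the x axis of pin and the x axis of stage, either way round below 0.35 rad), for 0.1 s.
2. the T-head is pressed down below the ribs and turned a quarter turn (z of pin in the frame of slot_home below -0.0115 m and x of pin in the frame of slot_home between -0.006 and 0.006 m and y of pin in the frame of slot_home between 0 and 0.024 m and angle between the x axis of pin and the y axis of stage, either way round below 0.25 rad), for 0.05 s.
At the end, for the whole second after the job is handed in: The pin stands in the slot (0 to 24 mm to +y of slot_home, within 6 mm along x), upright within 0.1 rad, turned a quarter turn (head within 0.2 rad of the stage's y), sprung up into the recess (head's underside 11.5 to 14.5 mm below the top face), at rest and let go (z of pin in the frame of slot_home between -0.0145 and -0.0115 m and x of pin in the frame of slot_home between -0.006 and 0.006 m and y of pin in the frame of slot_home between 0 and 0.024 m and angle between the x axis of pin and the y axis of stage, either way round below 0.2 rad and angle between pin's own z axis and vertical below 0.1 rad and linear speed of pin below 0.01 m/s); the robot touches nothing.
It fails at once if the pin presses on the stage with more than 35 N (contact force between pin and stage above 35 N).
It fails at once if the robot presses on the stage with more than 35 N (contact force between the arm and stage above 35 N).
It fails at once if the robot's fingers press on the stage with more than 35 N (contact force between the fingers and stage above 35 N).
It fails at once if the bottle, beaker, dish or ruler is moved by more than 15 mm (distance of any of bottle, beaker, dish, ruler from where it was at the start of the episode above 0.015 m).
It also fails if it takes over 67 s, if anything falls off the work surface, if the arm or the gripper's body presses on something with over 40 N, if the wrist force passes 120 N, or if a joint passes its speed limit or range.

### The arm

A 6-joint arm with a two-finger parallel gripper is mounted at the origin on the work surface. World frame = base frame: x ahead of the robot, y to its left, z up, the work surface at z = 0. Lengths are in m, angles in rad, forces in N, time in s.
With the tool pointing down it reaches from about 0.375 to 0.9 m from the base axis. Payload 3.1 kg.
Tool frame: the origin (TCP) lies at the centre of the arm's flange, where the gripper is bolted on; the fingertips stand robot.tip_extent ahead of it and the grasp point (between the pads) lies 164 mm ahead of it (robot.tip_extent is the distance from the TCP to the fingertips, in m); z points along the fingers, y is the line along which they close (so a half turn about z gives the same grasp; the last joint's range is limited). The gripper opens to 87 mm and grips with 3 to 60 N. Pads are 19 mm wide; open, the fingers measure 117 mm over their backs; the gripper's body (75 mm by 190 mm) begins 51 mm behind the grasp point.
Start: joints at [0.933, 0.527, 1.433, -0, 1.181, -0.178], TCP at [0.277, 0.56, 0.405] pointing down, gripper open.
Joint ranges: [-3.08, 3.08], [-0.75, 2.2], [0.22, 2.44], [-1.43, 4.57], [0, 2.65], [-2.85, 2.85]. Speed limits (rad/s): [2.79, 2.79, 3.14, 3.14, 3.14, 3.14].

### API

Orientations are given as a unit quaternion [x, y, z, w].
In Python, from rig import get_obs, camera, hand_in, cut_out, robot gives the robot as it stands.
- The arm moves only by the tool step_arm, never from a script. Its argument "rows" is a list of rows, each a list of 6 numbers: the shift along the world's x, y, z in m, then the turn, a rotation vector about the world's x, y, z in degrees. A call has 1 to 12 rows; each row shifts and turns the commanded pose from where the row before left it; what a row does not reach is not made up. A row lasts 1/8 s, in which the tool goes at most 62.5 mm and 10.7 degrees, less where a joint would pass 70% of its speed; a pose out of reach is approached as far as the arm can. A call is refused whole if a number of a shift passes 0.0625 or a number of a turn 10.7, either way. A call with a gripper value outside its range is refused whole. "jaw" is the finger opening in m, from 0 to 0.087, set as the call begins (left out, the last holds). The fingers move at their own pace and stop on an object; "squeeze" is the grip in N (left out, the last holds). Time passes only in rows, so rows that do not move let the fingers close. It gives the time, the measured TCP pose, the force, the opening and the grip force at its end, in the units of the state.
- get_obs(): the state, without advancing time (a new reading comes with each control period).
- camera(name): name is "scene" or "top" or "wrist"; returns a dict with "pixels" (400x640x3 uint8, blue, green, red), "depth" (400x640 float32, m along the optical axis (not along the pixel's ray), 0 where there is no reading), "fov_y" (degrees; the focal length in pixels is half the picture's height over the tangent of half this angle, whatever the lens; pixels are square), "cx", "cy" (the principal point, pixels), "extrinsics" (4x4, takes a point from camera to world coordinates); the wrist camera has in their place "mount" (4x4, takes a point from camera to tool coordinates, whose origin is the TCP and whose axes are the flange's). Camera axes: x right, y up, looking along -z (the intrinsics and any distortion apply to the point x, -y, -z); pixel columns grow to the right and rows downward; lengths in m; the calibration is good to about 2 mm. The wrist camera is an equidistant fisheye: a pixel r from the principal point sees the ray r / f radians off the axis. A picture is of the moment at which its call begins: read the wrist's pose just before it.
- hand_in(): hands the job in; it is judged then, once.
Trained networks look in the newest picture that a camera, given by its name, has taken for a name from the list of things; names that differ only in an ending like _2 or _b are one class to them, and where a whole thing is asked for, a point or a joint stands for the part that bears it (a point fixed in the world has none). Each returns a list of dicts, best first, with "confidence" (0 to 1); they miss things now and then, are a little off and sometimes report something else, mostly with a low value. They report only what shows in the picture. A call takes as long as a camera call.
- cut_out(label, camera): "region" (400x640 bool, what is visible of it) and "extent" ([centre column, centre row, width, height] in pixels, round what is visible of it).
The state is a dict: "time": time; "q": joint angles; "joint_velocities": joint speeds; "joint_torque": joint torques, N m; "position": TCP position; "tool_rot": TCP orientation; "ft_force": force on the tool from outside, world axes, zero at the start; "moment": the same for the moment, N m; "grip_width": finger opening in m; "grip_force": force on a finger pad.
Only numpy, scipy, OpenCV 4.12 (cv2) and the standard library are available. Lean on these libraries where they do the work, as an engineer would, in place of code of your own. Each camera call takes 0.05 s, during which the arm holds its last target. There are 200 camera calls.

## Working session

There is one attempt and no reset: what is moved stays moved. The work goes in short steps, Python scripts to look and compute and a tool call to move; the robot and the scene stay as the last step left them, time stands still between calls to the robot, and variables do not carry over. Pictures are saved under pics/ and viewed, at most 10 in all, crops included, and the job is handed in when it is done.

Besides the shell and the picture viewer there is one more tool, called after "Emit:" as a command line: name --pt "numbers of a row" for each row, then --argument value for the rest. step_arm: Moves the arm, as the interface text tells. Its arguments: {"type":"object","properties":{"rows":{"type":"array"},"jaw":{"type":"number"},"squeeze":{"type":"number"}},"required":["rows"]}

```bash
ls; mkdir -p pics; cat > h.py <<'E'
import numpy as np, cv2
from rig import get_obs, camera, hand_in, cut_out, robot
from scipy.spatial.transform import Rotation as R
def cloud(c, obs=None):
    H,W=c['depth'].shape; f=H/2/np.tan(np.radians(c['fov_y']/2))
    v,u=np.mgrid[:H,:W]; d=c['depth'].astype(float)
    x=(u-c['cx'])/f; y=(v-c['cy'])/f
    if 'mount' in c:
        r=np.hypot(x,y); s=np.where(r>1e-6,np.tan(np.minimum(r,1.5))/np.maximum(r,1e-6),1); x=x*s; y=y*s
    P=np.stack([x*d,-y*d,-d],-1)
    if 'mount' in c:
        T=np.eye(4); T[:3,:3]=R.from_quat(obs['tool_rot']).as_matrix(); T[:3,3]=obs['position']; E=T@c['mount']
    else: E=c['extrinsics']
    return P@E[:3,:3].T+E[:3,3]
E
python3 - <<'E'
from h import *
o=get_obs(); print(o, robot)
try: print(robot.tip_extent)
except Exception as e: print(e)
for n in ('top','scene'):
    c=camera(n); cv2.imwrite(f'pics/{n}.png',c['pixels']); X=cloud(c); np.savez(f'{n}.npz',X=X,d=c['depth'],p=c['pixels'])
    print(n,{k:v for k,v in c.items() if k not in('pixels','depth')}.keys(), c['fov_y'])
    for l in ('stage','pin','rack','bottle','beaker','dish','ruler'):
        for r in cut_out(l,n)[:2]:
            m=r['region']&(c['depth']>0); 
            print(l,round(r['confidence'],2),np.round(r['extent']),np.round(np.median(X[m],0),3) if m.any() else None)
E
```

```text
pics
{'time': 0.0, 'q': array([ 9.33446370e-01,  5.28448332e-01,  1.43386997e+00,  1.62259552e-05,
        1.18139325e+00, -1.78502660e-01]), 'joint_velocities': array([-0.00085142, -0.00019258, -0.00093601, -0.00166115,  0.00030892,
        0.00161155]), 'joint_torque': array([-1.27618241e-03, -4.40044963e+01, -1.76589543e+01,  6.32108166e-02,
        5.82139380e-02, -1.54620329e-04]), 'position': array([0.27659332, 0.56009274, 0.40379246]), 'tool_rot': array([ 2.27419191e-01,  9.73796380e-01, -9.69539680e-04, -4.27176993e-04]), 'ft_force': array([-0.08117412,  0.15560734,  0.26508868]), 'moment': array([-0.01666327,  0.00325494,  0.03704488]), 'grip_force': 0.0, 'grip_width': 0.0871842031588869} <Robot object at 0x7fa96e55fe00>
0.1822
top dict_keys(['fov_y', 'cx', 'cy', 'extrinsics']) 46.91440237720652
stage 0.58 [259. 200. 117.  86.] [0.561 0.176 0.05 ]
pin 0.54 [261. 200. 115.  86.] [0.562 0.176 0.05 ]
rack 0.95 [386. 200.  32.  33.] [ 0.57  -0.209  0.026]
bottle 0.75 [362. 134.  22.  26.] [ 0.756 -0.135  0.104]
beaker 0.81 [419. 154.  24.  20.] [ 0.725 -0.325  0.048]
dish 0.95 [161. 272.  31.  37.] [0.343 0.475 0.011]
ruler 0.97 [478. 211.  61.   9.] [ 0.553 -0.5    0.004]
ruler 0.36 [388. 197.  10.  10.] [ 0.574 -0.212  0.067]
scene dict_keys(['fov_y', 'cx', 'cy', 'extrinsics']) 53.06567593785317
stage 0.66 [336. 178.  63.  75.] [0.588 0.131 0.047]
pin 0.44 [279. 252.  17.   8.] [ 0.581 -0.22   0.063]
pin 0.42 [350. 263.  21.  44.] [ 0.779 -0.162  0.08 ]
rack 0.9 [278. 259.  31.  27.] [ 0.587 -0.227  0.023]
rack 0.53 [277. 252.  17.  16.] [ 0.582 -0.22   0.062]
bottle 0.71 [352. 262.  16.  43.] [ 0.779 -0.161  0.079]
beaker 0.66 [304. 305.  25.  34.] [ 0.72  -0.318  0.049]
dish 0.84 [324. 117.  26.  12.] [0.342 0.476 0.008]
ruler 0.71 [206. 346.  60.  74.] [ 0.557 -0.519  0.002]
```

```bash
python3 - <<'E'
import cv2
a=cv2.imread('pics/top.png')[120:300,130:440]; cv2.imwrite('pics/topc.png',cv2.resize(a,None,fx=2.5,fy=2.5,interpolation=cv2.INTER_CUBIC))
E
```

```text
(no output)
```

View pics/topc.png

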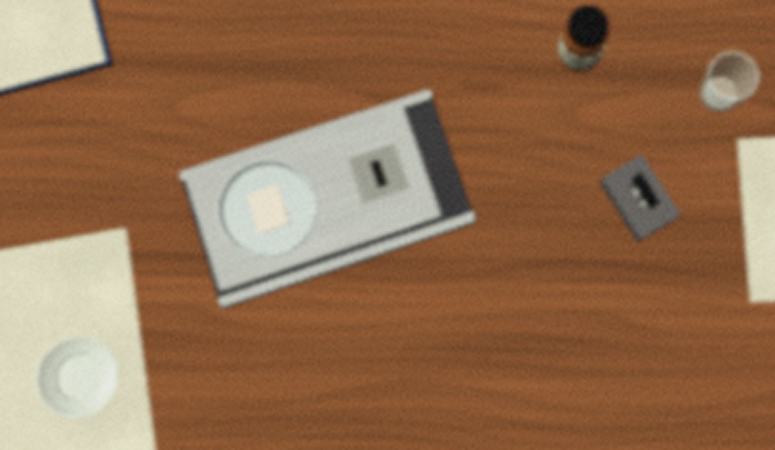

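```bash
cat > fit.py <<'E'
from h import *
def fitbox(X,m,lo,hi,L=None):
    mm=m&(X[...,2]>lo)&(X[...,2]<hi); k,lab,st,ce=cv2.connectedComponentsWithStats(mm.astype(np.uint8))
    i=1+np.argmax(st[1:,4]); P=X[lab==i][:,:2].astype(np.float32)
    r=cv2.minAreaRect(P*1000); return np.array(r[0])/1000,np.array(r[1]),r[2],len(P),P
E
python3 - <<'E'
from fit import *
z=np.load('top.npz'); X,d,p=z['X'],z['d'],z['p']
v=d>0
print('stage top', fitbox(X,v&(X[...,1]>-.05)&(X[...,1]<.4),.042,.056)[:4])
print('rack top', fitbox(X,v&(X[...,1]<-.12)&(X[...,1]>-.3)&(X[...,0]<.68),.02,.03)[:4])
print('handle', fitbox(X,v&(X[...,1]<-.12)&(X[...,1]>-.3)&(X[...,0]<.68),.055,.09)[:4])
print('slot px', X[189,281], X[195:200,388])
g=cv2.cvtColor(p,cv2.COLOR_BGR2GRAY); s=g[180:200,270:294]
yy,xx=np.nonzero(s<70); print(len(yy), X[180:200,270:294][yy,xx].mean(0))
E
```

```text
stage top (array([0.56432599, 0.19241052]), array([151.94641113, 280.3097229 ]), 20.039400100708008, 3720)
rack top (array([ 0.5752226 , -0.21371202]), array([89.94702911, 61.96219635]), 31.163923263549805, 408)
handle (array([ 0.57503113, -0.21355455]), array([43.24570465, 12.91245461]), 32.36457824707031, 68)
slot px [0.59514124 0.11161926 0.04072995] [[ 0.57691124 -0.21524581  0.06588271]
 [ 0.57329229 -0.21480457  0.06837569]
 [ 0.56990584 -0.21453544  0.06980564]
 [ 0.56664881 -0.21436215  0.07064369]
 [ 0.56508794 -0.2155472   0.06308133]]
24 [0.59543068 0.11154907 0.04007454]
```

Emit:
step_arm --pt "0.0265 -0.0374 -0.002 0 0 -10.3" --pt "0.0265 -0.0374 -0.002 0 0 -10.3" --pt "0.0265 -0.0374 -0.002 0 0 -10.3" --pt "0.0265 -0.0374 -0.002 0 0 -10.3" --pt "0.0265 -0.0374 -0.002 0 0 -10.3" --pt "0.0265 -0.0374 -0.002 0 0 -10.3" --pt "0.0265 -0.0374 -0.002 0 0 -10.3" --pt "0.0265 -0.0374 -0.002 0 0 -10.3" --pt "0.0265 -0.0374 -0.002 0 0 -10.3" --pt "0.0265 -0.0374 -0.002 0 0 -10.3" --pt "0.0265 -0.0374 -0.002 0 0 -10.3" --pt "0.0265 -0.0374 -0.002 0 0 -10.3"

```text
time: 2.3
position: [0.5956, 0.1102, 0.3808]
tool_rot: [0.966, 0.257, 0.0, -0.0]
ft_force: [0.7, 0.0, 0.3]
grip_width: 0.0868
grip_force: 0.0
```

Emit:
step_arm --pt "0 0 0 0 0 -10.1" --pt "0 0 0 0 0 0" --pt "0 0 0 0 0 0" --pt "0 0 0 0 0 0"

```text
time: 2.8
position: [0.5944, 0.1122, 0.3809]
tool_rot: [0.985, 0.175, -0.0, -0.0]
ft_force: [-0.2, 0.0, -1.0]
grip_width: 0.0869
grip_force: 0.0
```

```bash
cat > wlook.py <<'E'
from fit import *
import sys
n=sys.argv[1]; o=get_obs(); c=camera('wrist'); X=cloud(c,o); cv2.imwrite(f'pics/{n}.png',c['pixels']); np.savez(f'{n}.npz',X=X,d=c['depth'],p=c['pixels'],fov=c['fov_y'],cx=c['cx'],cy=c['cy'],mount=c['mount'],pos=o['position'],rot=o['tool_rot'])
ex=R.from_quat(o['tool_rot']).as_matrix()
print(o['time'],np.round(o['position'],4),'yaw',np.degrees(np.arctan2(ex[1,0],ex[0,0])),'tool z',ex[:,2].round(4),'f',o['ft_force'].round(2))
E
python3 wlook.py w1; python3 -c "
import numpy as np; z=np.load('w1.npz'); print(z['mount'].round(3),z['fov'],z['cx'],z['cy'])"
```

```text
2.8 [0.5944 0.1122 0.3809] yaw 20.154684762321793 tool z [-0.  0. -1.] f [-0.2   0.05 -0.97]
[[ 0.001  0.962  0.272  0.075]
 [ 1.    -0.    -0.002 -0.   ]
 [-0.002  0.272 -0.962  0.02 ]
 [ 0.     0.     0.     1.   ]] 65.70646984690485 325.5403309439063 198.02348953841823
```

View pics/w1.png

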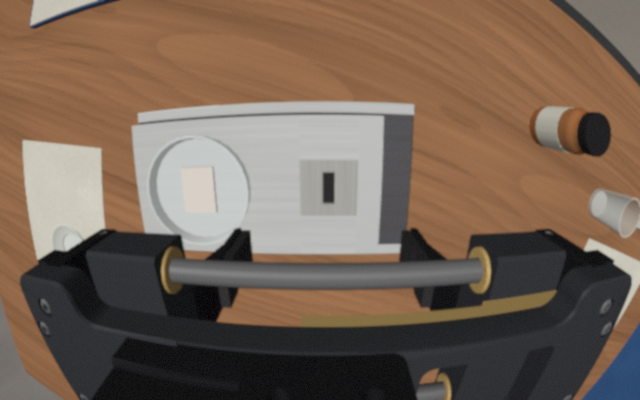

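```bash
cat >> h.py <<'E'
def onplane(z,uv,h):
    f=200/np.tan(np.radians(z['fov']/2)); uv=np.atleast_2d(uv); x=(uv[:,0]-z['cx'])/f; y=(uv[:,1]-z['cy'])/f
    r=np.hypot(x,y)+1e-9; D=np.stack([x/r*np.sin(r),-y/r*np.sin(r),-np.cos(r)],-1)
    T=np.eye(4); T[:3,:3]=R.from_quat(z['rot']).as_matrix(); T[:3,3]=z['pos']; E=T@z['mount']
    D=D@E[:3,:3].T; o=E[:3,3]; return o+D*((h-o[2])/D[:,2])[:,None]
def slot(z,box,h=.05,yaw=20.):
    # dark slot: rectify the plate onto a 0.25 mm grid in stage axes and take weighted dark moments
    x0,x1,y0,y1=box; g=cv2.GaussianBlur(cv2.cvtColor(z['p'],cv2.COLOR_BGR2GRAY),(0,0),.6)[y0:y1,x0:x1].astype(float)
    lo,hi=g.min(),np.median(g); w=np.clip((hi-g)/(hi-lo),0,1); w[w<.25]=0
    v,u=np.mgrid[y0:y1,x0:x1]; P=onplane(z,np.stack([u.ravel(),v.ravel()],1),h)[:,:2]; w=w.ravel()
    c=(w[:,None]*P).sum(0)/w.sum(); q=(P-c); C=(w[:,None]*q).T@q/w.sum(); e,V=np.linalg.eigh(C)
    return c,np.sqrt(12*e),np.degrees(np.arctan2(V[1,1],V[0,1]))
E
python3 - <<'E'
from fit import *
z=dict(np.load('w1.npz')); X,d,p=z['X'],z['d'],z['p']
print(slot(z,(312,346,168,206)))
b=fitbox(X,(d>0)&(X[...,1]>-.05)&(X[...,1]<.4)&(X[...,0]>.4),.044,.056); print(b[:4])
print('z of top near', np.median(X[160:215,302:320,2]), d[187,328], X[187,328])
# plate edges: corners approx
print(onplane(z,[[300,160],[357,160],[300,215],[357,215]],.05).mean(0))
E
```

```text
(array([0.59387582, 0.10882652]), array([0.01158905, 0.03191775]), np.float64(-159.73108892349404))
(array([0.56398322, 0.18850116]), array([150.03781128, 280.94488525]), 20.202510833740234, 21888)
z of top near 0.04969877052624405 0.3306475 [0.59181081 0.10803098 0.03929738]
[0.59335053 0.10811362 0.05      ]
```

Emit:
step_arm --pt "-0.003 -0.0465 -0.006 0 0 1.6" --pt "-0.003 -0.0465 -0.006 0 0 1.6" --pt "-0.003 -0.0465 -0.006 0 0 1.6" --pt "-0.003 -0.0465 -0.006 0 0 1.6" --pt "-0.003 -0.0465 -0.006 0 0 1.6" --pt "-0.003 -0.0465 -0.006 0 0 1.6" --pt "-0.002 -0.0465 -0.006 0 0 1.6" --pt "0 0 0 0 0 0" --pt "0 0 0 0 0 0"

```text
time: 3.98
position: [0.5746, -0.2133, 0.3387]
tool_rot: [0.963, 0.269, -0.0, -0.0]
ft_force: [-0.6, -0.7, -1.1]
grip_width: 0.0869
grip_force: 0.0
```

```bash
python3 wlook.py w2; python3 - <<'E'
from fit import *
z=dict(np.load('w2.npz')); X,d=z['X'],z['d']
m=(d>0)&(abs(X[...,1]+.214)<.07)&(abs(X[...,0]-.575)<.07)
print('handle',fitbox(X,m,.06,.08)[:4]); print('rack',fitbox(X,m,.02,.032)[:4])
mm=m&(X[...,2]>.06)&(X[...,2]<.08); print(mm.sum(), np.percentile(X[mm][:,2],[10,50,90]))
r=cut_out('pin','wrist'); 
for q in r[:2]: print(q['confidence'],q['extent'],onplane(z,q['extent'][:2],.069))
E
```

```text
3.975 [ 0.5746 -0.2133  0.3387] yaw 31.226827835471617 tool z [-5.e-04  9.e-04 -1.e+00] f [-0.61 -0.65 -1.13]
handle (array([ 0.57605682, -0.21709251]), array([43.28656006, 10.42103195]), 31.201900482177734, 657)
rack (array([ 0.57488879, -0.21822629]), array([91.26168823, 60.79472733]), 31.766145706176758, 4772)
657 [0.06749885 0.06861896 0.0694944 ]
0.97 [331.6, 202.3, 13.8, 53.2] [[ 0.57770041 -0.21749668  0.069     ]]
0.26 [367.6, 9.3, 55.5, 18.7] [[ 0.73092964 -0.15814673  0.069     ]]
```

View pics/w2.png

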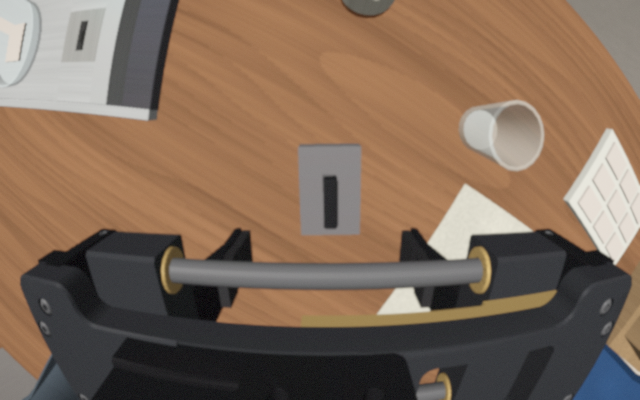

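Emit:
step_arm --pt "0.001 -0.002 -0.025 0 0 0" --pt "0 0 -0.025 0 0 0" --pt "0 0 -0.025 0 0 0" --pt "0 0 -0.02 0 0 0" --pt "0 0 -0.012 0 0 0" --pt "0 0 -0.008 0 0 0" --pt "0 0 0 0 0 0" --jaw 0.05

```text
time: 4.95
position: [0.5758, -0.2156, 0.2237]
tool_rot: [0.963, 0.269, -0.0, -0.0]
ft_force: [-0.6, -0.4, 0.3]
grip_width: 0.05
grip_force: 0.0
```

Emit:
step_arm --pt "0 0 0 0 0 0" --pt "0 0 0 0 0 0" --pt "0 0 0 0 0 0" --pt "0 0 0 0 0 0" --pt "0 0 0 0 0 0" --pt "0 0 0 0 0 0" --jaw 0.0 --squeeze 5

```text
time: 5.7
position: [0.5758, -0.216, 0.2238]
tool_rot: [0.963, 0.269, 0.0, 0.0]
ft_force: [-0.2, 0.4, -0.4]
grip_width: 0.0122
grip_force: 5.0
```

Emit:
step_arm --pt "0 0 0 0 0 0" --pt "0 0 0 0 0 0" --pt "0 0 0.01 0 0 0" --pt "0 0 0.02 0 0 0" --pt "0 0 0.025 0 0 0" --pt "0 0 0.025 0 0 0" --pt "0 0 0 0 0 0" --squeeze 35

```text
time: 6.58
position: [0.5764, -0.2162, 0.3061]
tool_rot: [0.963, 0.269, 0.002, 0.002]
ft_force: [-0.1, -0.2, -1.3]
grip_width: 0.0118
grip_force: 35.0
```

Emit:
step_arm --pt "0.0023 0.0407 0 0 0 -1.4" --pt "0.0023 0.0407 0 0 0 -1.4" --pt "0.0023 0.0407 0 0 0 -1.4" --pt "0.0023 0.0407 0 0 0 -1.4" --pt "0.0023 0.0407 0 0 0 -1.4" --pt "0.0023 0.0407 0 0 0 -1.4" --pt "0.0023 0.0407 0 0 0 -1.4" --pt "0.0023 0.0407 0 0 0 -1.3" --pt "0 0 0 0 0 0" --pt "0 0 0 0 0 0"

```text
time: 7.82
position: [0.5938, 0.1096, 0.3028]
tool_rot: [0.985, 0.175, -0.001, 0.0]
ft_force: [0.2, 0.6, -0.9]
grip_width: 0.0116
grip_force: 35.0
```

```bash
python3 wlook.py w3; python3 - <<'E'
import cv2
a=cv2.imread('pics/w3.png')[110:310,220:440]; cv2.imwrite('pics/w3c.png',cv2.resize(a,None,fx=3,fy=3,interpolation=cv2.INTER_CUBIC))
E
```

```text
7.825 [0.5938 0.1096 0.3028] yaw 20.15718133465235 tool z [-1.9e-03 -4.0e-04 -1.0e+00] f [ 0.21  0.64 -0.85]
```

View pics/w3c.png

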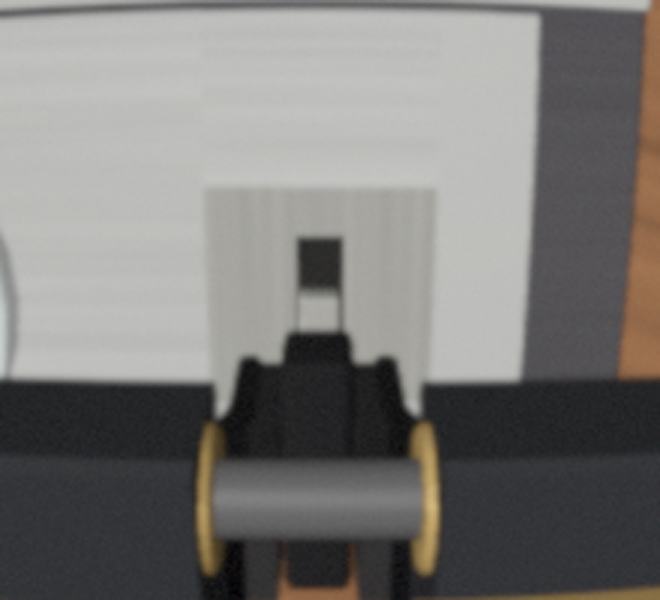

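```bash
python3 - <<'E'
from fit import *
z=dict(np.load('w3.npz')); X,d,p=z['X'],z['d'],z['p']
g=cv2.cvtColor(p,cv2.COLOR_BGR2GRAY).astype(int)
print(g[180:226,326].tolist()); 
for r in (195,200,212,216): print(r,g[r,312:342].tolist())
ax=np.array([np.cos(np.radians(20.16)),np.sin(np.radians(20.16))]); ay=np.array([-ax[1],ax[0]])
def loc(uv,h):
    q=onplane(z,uv,h)[0][:2]-z['pos'][:2]; return np.round([q@ax*1000,q@ay*1000],2)
print('slot far end',loc([326.5,189],.05),'head low edge',loc([326.3,206.7],.085),'slot sides',loc([319,195],.05),loc([334.3,195],.05),'head sides',loc([319.3,210],.085),loc([333.3,210],.085))
print('depth', d[195:222:3,326], X[206:222:3,326].round(4))
E
```

```text
[163, 162, 164, 163, 162, 163, 161, 157, 136, 100, 60, 45, 45, 45, 44, 44, 46, 44, 44, 42, 45, 47, 45, 43, 45, 64, 89, 111, 132, 152, 166, 169, 170, 168, 168, 168, 168, 169, 162, 144, 106, 62, 30, 25, 23, 26]
195 [169, 167, 165, 163, 162, 156, 134, 90, 52, 45, 44, 44, 43, 44, 44, 45, 45, 45, 45, 46, 53, 79, 126, 156, 166, 166, 165, 165, 165, 166]
200 [167, 167, 166, 163, 161, 155, 136, 98, 60, 44, 43, 44, 42, 45, 45, 44, 43, 43, 44, 45, 52, 80, 124, 157, 168, 168, 165, 165, 165, 165]
212 [166, 166, 166, 162, 160, 156, 145, 145, 161, 168, 170, 171, 170, 168, 170, 170, 169, 169, 168, 162, 141, 121, 132, 157, 166, 167, 166, 164, 164, 165]
216 [167, 167, 165, 162, 162, 155, 147, 147, 166, 173, 171, 169, 171, 169, 168, 170, 169, 169, 168, 161, 141, 120, 133, 158, 166, 166, 166, 164, 165, 166]
slot far end [15.81 -0.96] head low edge [12.49 -0.68] slot sides [10.99  4.87] [11.   -7.04] head sides [10.17  4.01] [10.17 -5.38]
depth [0.25230294 0.2525047  0.25409064 0.25438562 0.20462671 0.1998367
 0.19952208 0.20075679 0.20161901] [[0.6068 0.1138 0.0872]
 [0.6064 0.1137 0.0923]
 [0.6047 0.1131 0.0932]
 [0.6024 0.1122 0.0921]
 [0.6005 0.1115 0.0922]
 [0.6129 0.1162 0.1338]]
```

Emit:
step_arm --pt "0.0002 -0.0002 -0.012 0 0 0" --pt "0 0 -0.01 0 0 0" --pt "0 0 -0.006 0 0 0" --pt "0 0 0 0 0 0" --pt "0 0 0 0 0 0"

```text
time: 8.5
position: [0.5945, 0.1094, 0.2758]
tool_rot: [0.985, 0.175, 0.0, 0.0]
ft_force: [-0.1, 0.4, -1.4]
grip_width: 0.0114
grip_force: 35.0
```

Emit:
step_arm --pt "0 0 -0.001 0 0 0" --pt "0 0 -0.001 0 0 0" --pt "0 0 -0.001 0 0 0" --pt "0 0 -0.001 0 0 0" --pt "0 0 -0.001 0 0 0" --pt "0 0 -0.001 0 0 0" --pt "0 0 -0.001 0 0 0" --pt "0 0 0 0 0 0"

```text
time: 9.5
position: [0.5943, 0.1095, 0.2686]
tool_rot: [0.985, 0.175, -0.0, -0.0]
ft_force: [-0.2, -0.6, -0.5]
grip_width: 0.0115
grip_force: 35.0
```

Emit:
step_arm --pt "0 0 -0.001 0 0 0" --pt "0 0 -0.001 0 0 0" --pt "0 0 0 0 0 0"

```text
time: 9.88
position: [0.5943, 0.1095, 0.2667]
tool_rot: [0.985, 0.175, -0.0, -0.0]
ft_force: [-0.1, 0.4, -1.4]
grip_width: 0.0115
grip_force: 35.0
```

Emit:
step_arm --pt "0 0 -0.001 0 0 0" --pt "0 0 0 0 0 0"

```text
time: 10.12
position: [0.5943, 0.1095, 0.2657]
tool_rot: [0.985, 0.175, -0.0, -0.0]
ft_force: [0.1, 0.2, -1.0]
grip_width: 0.0117
grip_force: 35.0
```

Emit:
step_arm --pt "0 0 -0.001 0 0 0" --pt "0 0 0 0 0 0"

```text
time: 10.38
position: [0.5943, 0.1095, 0.2647]
tool_rot: [0.985, 0.175, -0.0, -0.0]
ft_force: [-0.2, -0.1, -0.6]
grip_width: 0.0117
grip_force: 35.0
```

Emit:
step_arm --pt "0 0 -0.001 0 0 0" --pt "0 0 0 0 0 0"

```text
time: 10.62
position: [0.5943, 0.1095, 0.2636]
tool_rot: [0.985, 0.175, -0.0, -0.0]
ft_force: [0.1, -0.7, -0.8]
grip_width: 0.0115
grip_force: 35.0
```

Emit:
step_arm --pt "0 0 -0.001 0 0 0" --pt "0 0 -0.001 0 0 0" --pt "0 0 0 0 0 0"

```text
time: 11.0
position: [0.5943, 0.1094, 0.2616]
tool_rot: [0.985, 0.175, -0.0, -0.0]
ft_force: [0.6, -0.1, -2.2]
grip_width: 0.0118
grip_force: 35.0
```

Emit:
step_arm --pt "0 0 -0.001 0 0 0" --pt "0 0 -0.001 0 0 0" --pt "0 0 0 0 0 0"

```text
time: 11.38
position: [0.5943, 0.1095, 0.2596]
tool_rot: [0.985, 0.175, -0.0, -0.0]
ft_force: [-0.0, -0.6, -0.4]
grip_width: 0.0117
grip_force: 35.0
```

Emit:
step_arm --pt "0 0 -0.001 0 0 0" --pt "0 0 -0.001 0 0 0" --pt "0 0 0 0 0 0"

```text
time: 11.75
position: [0.5943, 0.1095, 0.2576]
tool_rot: [0.985, 0.175, -0.0, -0.0]
ft_force: [-0.2, -0.5, -0.9]
grip_width: 0.0112
grip_force: 35.0
```

Emit:
step_arm --pt "0 0 -0.001 0 0 0" --pt "0 0 -0.001 0 0 0" --pt "0 0 0 0 0 0"

```text
time: 12.12
position: [0.5945, 0.1095, 0.2563]
tool_rot: [0.985, 0.175, 0.0, 0.0]
ft_force: [-0.6, -1.3, 2.6]
grip_width: 0.0115
grip_force: 35.0
```

Emit:
step_arm --pt "0 0 -0.001 0 0 0" --pt "0 0 -0.001 0 0 0" --pt "0 0 -0.001 0 0 0" --pt "0 0 0 0 0 0"

```text
time: 12.62
position: [0.5945, 0.1095, 0.253]
tool_rot: [0.985, 0.175, 0.0, 0.0]
ft_force: [-0.4, 0.1, 6.2]
grip_width: 0.0116
grip_force: 35.0
```

Emit:
step_arm --pt "0 0 -0.001 0 0 0" --pt "0 0 -0.001 0 0 0" --pt "0 0 -0.001 0 0 0" --pt "0 0 0 0 0 0"

```text
time: 13.12
position: [0.5945, 0.1095, 0.2503]
tool_rot: [0.985, 0.175, 0.0, 0.0]
ft_force: [-2.0, 0.4, 7.9]
grip_width: 0.0117
grip_force: 35.0
```

Emit:
step_arm --pt "0 0 -0.001 0 0 0" --pt "0 0 -0.0006 0 0 0" --pt "0 0 0 0 0 0"

```text
time: 13.5
position: [0.5945, 0.1095, 0.2489]
tool_rot: [0.985, 0.175, 0.0, 0.0]
ft_force: [-1.7, -0.3, 8.5]
grip_width: 0.0117
grip_force: 35.0
```

```bash
python3 - <<'E'
from h import *
o=get_obs(); print(o['position'],o['ft_force'],o['moment'],o['q'].round(3))
E
```

```text
[0.59450819 0.10945118 0.24887248] [-1.6678277  -0.26418922  8.48364574] [-0.06663963  0.47398013  0.01042809] [-0.003  0.708  1.604 -0.     0.828  1.217]
```

Emit:
step_arm --pt "0 0 0 0 0 5" --pt "0 0 0 0 0 5" --pt "0 0 0 0 0 5" --pt "0 0 0 0 0 5" --pt "0 0 0 0 0 0"

```text
time: 14.12
position: [0.5951, 0.1096, 0.2492]
tool_rot: [0.939, 0.343, 0.001, 0.0]
ft_force: [-0.2, 1.2, 8.5]
grip_width: 0.012
grip_force: 35.0
```

```bash
python3 - <<'E'
from h import *
o=get_obs(); print(o['position'],o['ft_force'],o['moment'],o['q'].round(3))
E
```

```text
[0.59510505 0.10955228 0.24918657] [-0.24186792  1.1885942   8.50910373] [-0.0273905   0.14931162  0.07523772] [-0.002  0.708  1.603  0.     0.827  0.868]
```

Emit:
step_arm --pt "0 0 0 0 0 6" --pt "0 0 0 0 0 6" --pt "0 0 0 0 0 6" --pt "0 0 0 0 0 6" --pt "0 0 0 0 0 0"

```text
time: 14.75
position: [0.5952, 0.1095, 0.2492]
tool_rot: [0.847, 0.531, 0.001, 0.001]
ft_force: [0.2, -0.0, 8.2]
grip_width: 0.0117
grip_force: 35.0
```

Emit:
step_arm --pt "0 0 0 0 0 8" --pt "0 0 0 0 0 8" --pt "0 0 0 0 0 8" --pt "0 0 0 0 0 8" --pt "0 0 0 0 0 7" --pt "0 0 0 0 0 7" --pt "0 0 0 0 0 0" --pt "0 0 0 0 0 0"

```text
time: 15.75
position: [0.5952, 0.1095, 0.2492]
tool_rot: [0.573, 0.82, 0.001, 0.001]
ft_force: [-0.6, -0.3, 7.7]
grip_width: 0.0115
grip_force: 35.0
```

```bash
python3 - <<'E'
from h import *
o=get_obs(); m=R.from_quat(o['tool_rot']).as_matrix(); print(np.degrees(np.arctan2(m[1,0],m[0,0])),m[:,2],o['position'],o['ft_force'],o['moment'],o['q'].round(3))
E
```

```text
110.11806112502165 [ 3.55119838e-03  2.43416629e-05 -9.99993694e-01] [0.59523226 0.1094878  0.24924159] [-0.61952035 -0.28854677  7.74802625] [-0.02867991  0.06431354  0.06284297] [-0.003  0.708  1.603  0.     0.827 -0.354]
```

Emit:
step_arm --pt "0 0 0.001 0 0 0" --pt "0 0 0.001 0 0 0" --pt "0 0 0.001 0 0 0" --pt "0 0 0 0 0 0"

```text
time: 16.25
position: [0.5951, 0.1094, 0.2511]
tool_rot: [0.573, 0.82, 0.001, 0.001]
ft_force: [2.9, 1.0, 0.6]
grip_width: 0.0118
grip_force: 35.0
```

Emit:
step_arm --pt "0 0 0.001 0 0 0" --pt "0 0 0.001 0 0 0" --pt "0 0 0 0 0 0"

```text
time: 16.62
position: [0.5946, 0.1094, 0.2539]
tool_rot: [0.573, 0.82, 0.0, 0.001]
ft_force: [2.5, -0.3, 5.3]
grip_width: 0.0117
grip_force: 35.0
```

Emit:
step_arm --pt "0 0 0.0006 0 0 0" --pt "0 0 0 0 0 0"

```text
time: 16.88
position: [0.5946, 0.1094, 0.2543]
tool_rot: [0.573, 0.82, 0.0, 0.001]
ft_force: [2.3, -1.1, 5.6]
grip_width: 0.0118
grip_force: 35.0
```

Emit:
step_arm --pt "0 0 0.0006 0 0 0" --pt "0 0 0 0 0 0"

```text
time: 17.12
position: [0.5946, 0.1094, 0.2546]
tool_rot: [0.573, 0.82, 0.0, 0.0]
ft_force: [2.8, -0.5, 5.6]
grip_width: 0.0119
grip_force: 35.0
```

Emit:
step_arm --pt "0 0 0 0 0 0" --pt "0 0 0 0 0 0" --pt "0 0 0 0 0 0" --squeeze 4

```text
time: 17.5
position: [0.594, 0.1095, 0.2542]
tool_rot: [0.573, 0.82, -0.0, -0.0]
ft_force: [1.0, -0.6, 4.8]
grip_width: 0.012
grip_force: 4.0
```

Emit:
step_arm --pt "0 0 0 0 0 0" --pt "0 0 0 0 0 0" --pt "0 0 0 0 0 0" --pt "0 0 0 0 0 0" --pt "0 0 0 0 0 0" --jaw 0.05

```text
time: 18.12
position: [0.5943, 0.1095, 0.2543]
tool_rot: [0.573, 0.82, -0.0, -0.0]
ft_force: [-0.8, 0.9, -0.2]
grip_width: 0.0481
grip_force: 0.0
```

Emit:
step_arm --pt "0 0 0.01 0 0 0" --pt "0 0 0.03 0 0 0" --pt "0 0 0.04 0 0 0" --pt "0 0 0.03 0 0 0" --pt "0 0 0 0 0 0" --pt "0 0 0 0 0 0"

```text
time: 18.88
position: [0.5939, 0.1094, 0.3639]
tool_rot: [0.573, 0.82, -0.0, -0.0]
ft_force: [-0.6, -0.4, -1.0]
grip_width: 0.0502
grip_force: 0.0
```

```bash
python3 wlook.py w4; python3 - <<'E'
from fit import *
z=dict(np.load('w4.npz')); X,d=z['X'],z['d']
m=(d>0)&(abs(X[...,1]-.1095)<.05)&(abs(X[...,0]-.5945)<.05)
b=fitbox(X,m,.085,.115); print(b[:4])
mm=m&(X[...,2]>.09)&(X[...,2]<.115); print(np.percentile(X[mm][:,2],[10,50,90]), np.median(X[m&(X[...,2]<.055)&(X[...,2]>.045)][:,2]))
a=z['p'][90:310,200:460]; cv2.imwrite('pics/w4c.png',cv2.resize(a,None,fx=2.7,fy=2.7,interpolation=cv2.INTER_CUBIC))
E
```

```text
18.875 [0.5939 0.1094 0.3639] yaw 110.11160187609484 tool z [-0.0011 -0.     -1.    ] f [-0.58 -0.37 -0.98]
(array([0.59575409, 0.10818585]), array([11.65929222, 44.61074066]), 20.264923095703125, 768)
[0.09870137 0.09982556 0.10070342] 0.049935567649662754
```

View pics/w4c.png

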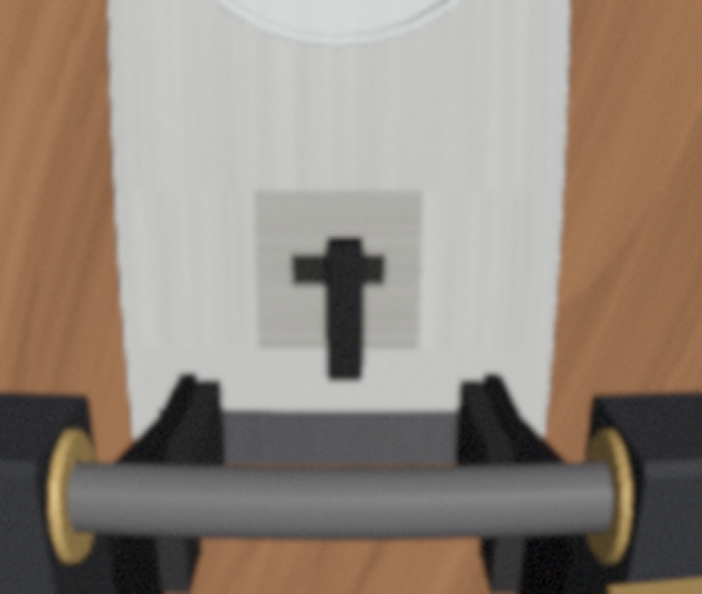

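The crop shows the black handle at (345, 238–378), square across the slot at (292–384, 270). Its top is at z = 0.0998 m (0.100 m expected when locked), its long axis is at 110.3° against the stage's y at 110.1°, and the fingers are clear.

```bash
python3 -c "
from rig import hand_in; print(hand_in())"
```

```text
the job is handed in; nothing more can be done
None
```

The T-pin is locked in the carrier slot: quarter-turned, sprung up about 13 mm below the top face and let go; I handed the job in with the arm clear at about 19 s, and the highest force I read while pressing was about 9 N, though no verdict was shown.

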